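# Widen the tub rack by one pin hole and load the seasoning tubs

## Task

The seasoning rack is too tight: pinch its red spring pin flush and slide the end plate's tube one hole outwards, away from the row, so that the pin clicks out in the very next hole. Load every loose seasoning tub into the rack, upright and lengthwise in its slot, one to a slot with a yellow divider between any two (the dividers give way as a tub is slid in between them), fully home on the rack's floor. Leave the other things on the bench where they are.

Things in the scene. Friction and masses are not known exactly. Their poses are not given: they have to be found in the camera images.
- rack: Fixed rack. Origin on the bench under mid-depth of the slots; x points into the slots (open front at -x), y along the row to the fixed black end wall (inner face y = +70 mm), z up. Floor plate 6 mm thick, x -72 to +58; back wall's face x = +52; walls up to z = 40. From the end plate a square tube runs to -y to a black post (face y = -297, top z = 60).
- end_plate (a point): Inner face of the movable black end plate (8 mm thick, 100 mm along rack x, z 8 to 50 mm), at the height of the tube's axis, z = 35 mm. At rack y = -54 mm at the start, -94 mm with the tube one hole further.
- tube (a joint): Travel (m) of the square steel tube (30 x 30 mm, 140 long, axis along rack y at x = 0, z = 35 mm) that carries the end plate: 0 at the start, growing as it slides to rack -y, towards the post (row gets wider). Holes of 14 mm, 40 mm apart, red ticks above them: pin in a hole at 0, 0.040, 0.080. About 2 N of friction once the pin is flush.
- pin_spot (a point): Fixed point on the tube's axis beside the red pin (rack x = 0, y = -172, z = 35 mm), rack axes. The pin stays here; 12 mm thick, domed, it sticks 7 mm out of the tube's far face (x = +15). Pinch tube and pin together across rack x (30 mm, 37 over the pin): the pin goes flush and the tube follows the fingers along y, its wall riding over the pin until the next hole.
- pin (a joint): How far the pin is pressed in (m): 0 = fully out, locked in a hole; 0.007 = flush with the tube's face; about 0.0095 under the tube's wall; stop at 0.013. Its spring takes 2.5 N, rising 0.25 N per mm; it springs out by itself in a hole.
- divider1_mid (a point): Middle of yellow divider 1 (nearest the end wall): upright plate 8 mm thick in y, rack x -41 to +40 mm, round front edge, z 6 to 36 mm, rack axes. Near rack y = +41 mm at the start; slides along y only, from +50 to +18 mm, stays where left (0.8 N friction), gives way to a tub pushed in beside it.
- divider2_mid (a point): Middle of yellow divider 2 (the middle one): upright plate 8 mm thick in y, rack x -41 to +40 mm, round front edge, z 6 to 36 mm, rack axes. Near rack y = +8 mm at the start; slides along y only, from +20 to -22 mm, stays where left (0.8 N friction), gives way to a tub pushed in beside it.
- divider3_mid (a point): Middle of yellow divider 3 (nearest the end plate): upright plate 8 mm thick in y, rack x -41 to +40 mm, round front edge, z 6 to 36 mm, rack axes. Near rack y = -25 mm at the start; slides along y only, from -10 to -62 mm, stays where left (0.8 N friction), gives way to a tub pushed in beside it.
- tubA_mid (a point): Tub with green lid (may be absent), 0.2 kg. Boat-shaped: 100 mm long in x, 32 wide in y over the middle 50, tapering to 8 at both ends; lid's top 42 mm above its underside, on it a bar grip 50 long in x, 12 thick in y, up to 76 above the underside. This point: its centre, 38 mm above its underside, z up. Either end may go in first; carried 2 to 4 mm clear of the floor it slides in without jamming.
- tubB_mid (a point): Tub with orange lid (may be absent), 0.2 kg. Boat-shaped: 100 mm long in x, 32 wide in y over the middle 50, tapering to 8 at both ends; lid's top 42 mm above its underside, on it a bar grip 50 long in x, 12 thick in y, up to 76 above the underside. This point: its centre, 38 mm above its underside, z up. Either end may go in first; carried 2 to 4 mm clear of the floor it slides in without jamming.
- tubC_mid (a point): Tub with blue lid (may be absent), 0.2 kg. Boat-shaped: 100 mm long in x, 32 wide in y over the middle 50, tapering to 8 at both ends; lid's top 42 mm above its underside, on it a bar grip 50 long in x, 12 thick in y, up to 76 above the underside. This point: its centre, 38 mm above its underside, z up. Either end may go in first; carried 2 to 4 mm clear of the floor it slides in without jamming.
- tubD_mid (a point): Tub with red lid (may be absent), 0.2 kg. Boat-shaped: 100 mm long in x, 32 wide in y over the middle 50, tapering to 8 at both ends; lid's top 42 mm above its underside, on it a bar grip 50 long in x, 12 thick in y, up to 76 above the underside. This point: its centre, 38 mm above its underside, z up. Either end may go in first; carried 2 to 4 mm clear of the floor it slides in without jamming.
- steel_bowl: Bystander, to be left alone: steel mixing bowl, 170 mm wide, 80 high; origin at the centre of its underside.
- dip_bowl: Bystander, to be left alone: white dip bowl, 80 mm wide, 35 high; origin at the centre of its underside.
- sauce: Bystander, to be left alone: amber sauce bottle, 60 mm wide, 190 high; origin at the centre of its underside.
- jar: Bystander, to be left alone: small jar with yellow cap, 56 mm wide, 60 high; origin at the centre of its underside.
- mug: Bystander, to be left alone: blue mug, 76 mm wide, 80 high; origin at the centre of its underside.
- colander: Bystander, to be left alone: red plastic bowl, 200 mm wide, 90 high; origin at the centre of its underside.
- spatula: Bystander, to be left alone: wooden spatula lying on the bench; origin at the centre of its underside.
Things that resemble listed ones, but are neither listed nor needed, are in the scene too. There is more than one size of the part that bears tubA_mid; the job needs the largest.

How it is judged:
By the outcome, as a careful person would: the job done as asked, in the order asked, and still so for the second after the job is handed in, with the robot touching nothing.
Of tubA, tubB, tubC, tubD only 3 to 4 are there at a start; the rules pass over those that are not, and their reading is None.
At some moment in a run one of tubA, tubB, tubC, tubD may be knocked a few centimetres aside while the robot is not near it.
It also fails if it takes over 210 s, if anything falls off the work surface, if the arm or the gripper's body presses on something with over 40 N, if the wrist force passes 120 N, or if a joint passes its speed limit or range.

## Robot

A 6-joint arm with a two-finger parallel gripper is mounted at the origin on the work surface. World frame = base frame: x ahead of the robot, y to its left, z up, the work surface at z = 0. Lengths are in m, angles in rad, forces in N, time in s.
With the tool pointing down it reaches from about 0.3 to 0.875 m from the base axis. Payload 6.4 kg.
Tool frame: the origin (TCP) lies at the centre of the arm's flange, where the gripper is bolted on; the fingertips stand 173 mm ahead of it and the grasp point (between the pads) lies 155 mm ahead of it; z points along the fingers, y is the line along which they close (so a half turn about z gives the same grasp; the last joint's range is limited). The gripper opens to 85 mm and grips with 20 to 120 N. Pads are 22 mm wide; open, the fingers measure 114 mm over their backs; the gripper's body (76 mm by 85 mm) begins 54 mm behind the grasp point. The pads swing forward as they close: fully open they stand 13 mm farther back than shut.
Start: joints at [0.968, 0.181, 1.607, -0, 1.354, -0.206], TCP at [0.222, 0.53, 0.405] pointing down, gripper open.
Joint ranges: [-2.99, 2.99], [-0.89, 2.07], [0.3, 2.58], [-1.14, 4.28], [0, 2.63], [-3.12, 3.12]. Speed limits (rad/s): [2.57, 2.57, 3.01, 3.14, 3.14, 3.14].

## Interface

Orientations are given as a unit quaternion [w, x, y, z].
In Python, from bench import get_obs, camera, get_calibration, hand_in gives the robot as it stands. The module is installed in compiled form; this text tells all that it offers.
- The arm moves only by the tool drive_tool, never from a script. Its argument "increments" is a list of rows, each a list of 2 entries, a list of its own where there are three numbers: the shift along the tool's x, y, z normalised to -1 to 1, where 1 is 250 mm, then the turn about the tool's z normalised to -1 to 1, where 1 is 90 degrees. A call has exactly 8 rows; each row is the pose to reach, as a shift and turn from the pose commanded when the call began, along the tool's axes at that moment; what a row does not reach only later rows make up. A row lasts 1/8 s, in which the tool goes at most 62.5 mm and 10.7 degrees, less where a joint would pass 70% of its speed; a pose out of reach is approached as far as the arm can. A call with a number of a shift or a turn outside -1 to 1 is refused whole. A call with a gripper value outside its range is refused whole. "claw" is the closure, from 0 (fully open) to 1 (shut), set as the call begins (left out, the last holds). The fingers move at their own pace and stop on an object; the grip force is fixed at half the most. Time passes only in rows, so rows that repeat a pose let the fingers close, or fill a call up. It gives the time, the measured TCP pose, the force and the opening at its end, in the units of the state.
- get_obs(): the state, without advancing time (a new reading comes with each control period).
- camera(name): name is "scene" or "top" or "wrist"; returns the picture (480x640x3 uint8, blue, green, red); there is no depth.
- get_calibration(name): a dict with "K" (3x3 intrinsics, pixels), "origin" and "orientation" of the camera in the world. Camera axes: x right, y down, z forward; pixel columns grow to the right and rows downward; lengths in m; the calibration is good to about 2 mm. The wrist camera is an equidistant fisheye: a pixel r from the principal point sees the ray r / f radians off the axis. A picture is of the moment at which its call begins: read the wrist's pose just before it. get_calibration takes no time and is no camera call; for the wrist camera it gives the pose at the moment of the call.
- hand_in(): hands the job in, once; it reports no verdict.
The state is a dict: "time_s": time; "q": joint angles; "dq": joint speeds; "joint_efforts": joint torques, N m; "eef_pos": TCP position; "eef_rot": TCP orientation; "wrist_force": force on the tool from outside, world axes, zero at the start; "torque": the same for the moment, N m; "opening": opening from 0.0 (shut) to 1.0 (fully open).
Only numpy, scipy, OpenCV 4.12 (cv2) and the standard library are available. Lean on these libraries where they do the work, as an engineer would, in place of code of your own. Each camera call takes 0.05 s, during which the arm holds its last target. There are 200 camera calls.

## Working session

There is one attempt and no reset: what is moved stays moved. The work goes in short steps, Python scripts to look and compute and a tool call to move; the robot and the scene stay as the last step left them, time stands still between calls to the robot, and variables do not carry over. Pictures are saved under pics/ and viewed, on a budget of 14 in all, crops included, one or two more only if the job needs it, and the job is handed in when it is done.

Besides the shell and the picture viewer there is one more tool, called after ">>>" as a command line: name --argument value ..., lists and objects as JSON in quotes. drive_tool: Moves the arm, as the interface text tells. Its arguments: {"type":"object","properties":{"increments":{"type":"array","items":{"type":"array"}},"claw":{"type":"number"}},"required":["increments"]}

```bash
mkdir -p pics
cat > h.py <<'E'
import numpy as np, cv2
from bench import get_obs, camera, get_calibration
from scipy.spatial.transform import Rotation as R
def rot(q): return R.from_quat([q[1],q[2],q[3],q[0]]).as_matrix()
def snap(n,fn):
    im=camera(n); cv2.imwrite('pics/'+fn,im); return im
def px2w(n,u,v,z,cal=None):
    c=cal or get_calibration(n); K=np.array(c['K']); o=np.array(c['origin']); M=rot(c['orientation'])
    a=np.array([(u-K[0,2])/K[0,0],(v-K[1,2])/K[1,1]])
    if n=='wrist':
        t=np.hypot(*a); d=np.array([*(a/t*np.sin(t)),np.cos(t)]) if t>1e-9 else np.array([0,0,1.])
    else: d=np.array([*a,1])
    d=M@d; return o+d*(z-o[2])/d[2]
def w2px(n,p,cal=None):
    c=cal or get_calibration(n); K=np.array(c['K']); o=np.array(c['origin']); M=rot(c['orientation'])
    d=M.T@(np.array(p)-o)
    if n=='wrist':
        t=np.arctan2(np.hypot(d[0],d[1]),d[2]); a=d[:2]/np.hypot(d[0],d[1])*t
    else: a=d[:2]/d[2]
    return a[0]*K[0,0]+K[0,2], a[1]*K[1,1]+K[1,2]
E
python3 - <<'E'
from h import *
np.set_printoptions(precision=4,suppress=True)
print(get_obs())
for n in ['top','scene','wrist']:
    print(n,get_calibration(n)); snap(n,n+'0.png')
E
```

```text
{'time_s': 0.0, 'q': array([ 0.9677,  0.1815,  1.608 , -0.    ,  1.3538, -0.2063]), 'dq': array([-0.0001, -0.0004, -0.0016,  0.0006, -0.0012,  0.0001]), 'joint_efforts': array([  0.0004, -44.4877, -35.1336,  -0.0002,   0.0092,   0.    ]), 'eef_pos': array([0.222 , 0.5301, 0.4038]), 'eef_rot': array([-0.0004,  0.1971,  0.9804, -0.0008]), 'wrist_force': array([ 0.5966,  0.5394, -0.6044]), 'torque': array([-0.0122, -0.0081, -0.0584]), 'opening': 0.9970894257423807}
top {'K': array([[562.6169,   0.    , 322.4009],
       [  0.    , 562.6169, 250.9932],
       [  0.    ,   0.    ,   1.    ]]), 'origin': array([0.206 , 0.0149, 1.6247]), 'orientation': array([ 0.0658, -0.7034,  0.7038, -0.0747])}
scene {'K': array([[443.5357,   0.    , 322.4187],
       [  0.    , 443.5357, 233.2839],
       [  0.    ,   0.    ,   1.    ]]), 'origin': array([ 1.2857, -0.2986,  0.6855]), 'orientation': array([-0.3576,  0.7446,  0.5046, -0.2511])}
wrist {'K': array([[371.6483,   0.    , 317.4641],
       [  0.    , 371.6483, 239.8378],
       [  0.    ,   0.    ,   1.    ]]), 'origin': array([0.1455, 0.563 , 0.3731]), 'orientation': array([0.1381, 0.8212, 0.5462, 0.0902])}
```

View pics/top0.png

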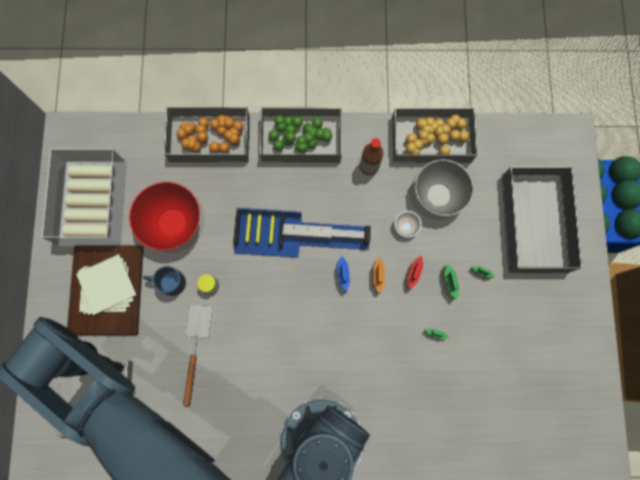

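View pics/scene0.png

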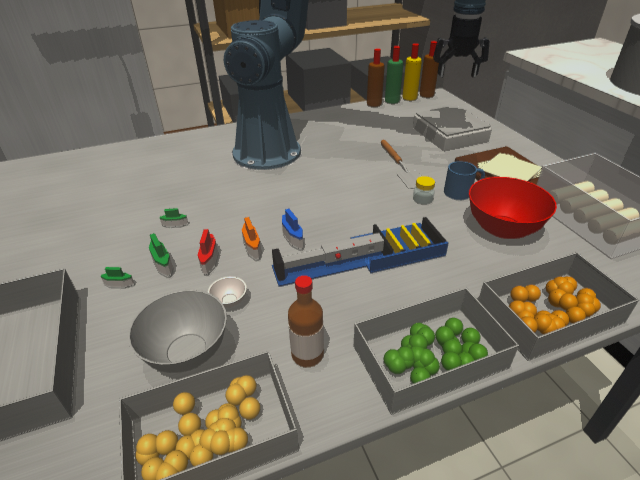

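Top view: rack at (300,233), row toward the left (end wall ~(238,230)), post at (367,237). Tubs: blue (343,274), orange (378,275), red (415,272); three greens: (452,281) large, (482,272) and (436,334) small. The one at (452,281) fits as tubA (largest); I confirm this in an enlarged crop.

Run:
```python
from h import *
im=cv2.imread('pics/top0.png'); c=im[195:350,220:500]
c=im[200:300,225:385]; d=im[250:345,330:500]
cv2.imwrite('pics/c1.png',np.vstack([cv2.resize(im[200:262,228:378],(800,331),interpolation=3),cv2.resize(im[252:302,330:500],(800,235),interpolation=3)]))
```

```text
(no output)
```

View pics/c1.png

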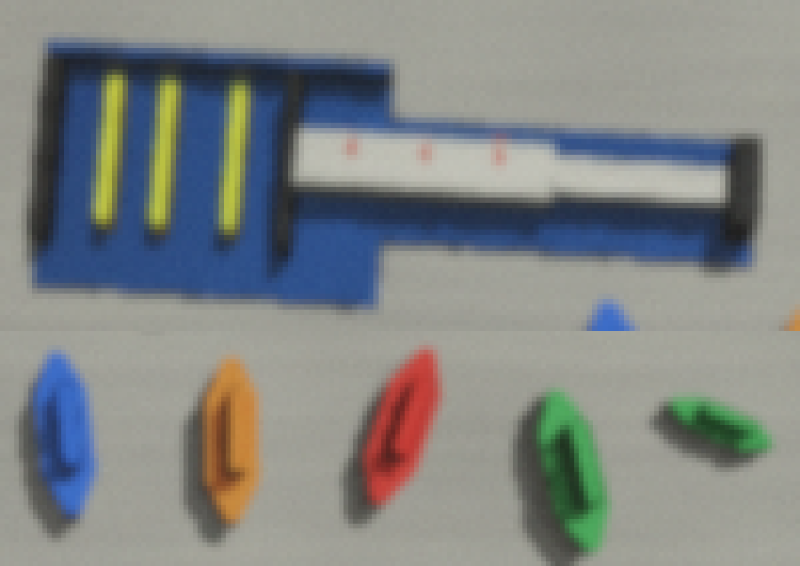

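Confirmed: the large green tub is at (452,281) (~98 mm long, others ~70). Now estimating positions.

Run:
```python
from h import *
np.set_printoptions(precision=4,suppress=True)
A=lambda u,v:(228+u/5.333,200+v/5.333)
B=lambda u,v:(330+u/4.706,252+(v-331)/4.706)
W=lambda p,z:px2w('top',*p,z)
print('tube',W(A(295,157),.05),W(A(553,174),.05),'tickmid?')
t1,t2=W(A(295,157),.05),W(A(553,174),.05)
d=t1-t2; print('yaw y-axis',np.degrees(np.arctan2(d[1],d[0]))-90)
print('front',W(A(33,288),.006),W(A(376,306),.006),'post',W(A(727,180),.06))
f=W(A(33,288),.006)-W(A(376,306),.006);print(np.degrees(np.arctan2(f[1],f[0]))-90)
for n,a,b in [('blue',(57,350),(73,518)),('or',(232,358),(232,525)),('red',(432,348),(373,506)),('green',(555,390),(595,552))]:
    a=W(B(*a),.042);b=W(B(*b),.042);print(n,(a+b)/2,np.linalg.norm(a-b),np.degrees(np.arctan2(*(a-b)[1::-1])))
for n,p in [('sauce',(372,157)),('dip',(407,225)),('steel',(443,188)),('jar',(206,284))]: print(n,W(p,.05))
o=get_obs();print(rot(o['eef_rot']))
```

```text
tube [0.5867 0.1071 0.05  ] [ 0.5775 -0.032   0.05  ] tickmid?
yaw y-axis -3.806706786725485
front [0.5233 0.2524 0.006 ] [0.5134 0.0642 0.006 ] post [ 0.5719 -0.125   0.06  ]
-3.0257351783891693
blue [ 0.4591 -0.0661  0.042 ] 0.10324303829313794 4.8503395530734545
or [ 0.4545 -0.1673  0.042 ] 0.10225225983805837 -1.2496354503414389
red [ 0.4634 -0.2711  0.042 ] 0.10464321200226043 -22.00887976590705
green [ 0.4364 -0.3746  0.042 ] 0.10080402595238461 11.194317635641815
sauce [ 0.8074 -0.1524  0.05  ]
dip [ 0.6003 -0.2497  0.05  ]
steel [ 0.7121 -0.3589  0.05  ]
jar [0.4286 0.3226 0.05  ]
[[-0.9223  0.3865 -0.0007]
 [ 0.3865  0.9223 -0.0011]
 [ 0.0003 -0.0013 -1.    ]]
```

```bash
cat >> h.py <<'E'
RY=-3.5
def to(x,y,z,yaw,cur=None):
    """increments to TCP target; yaw = world angle of tool y (deg), taken modulo 180"""
    o=get_obs(); M=rot(o['eef_rot']); p=np.array(o['eef_pos'])
    c=np.degrees(np.arctan2(M[1,1],M[0,1]))
    dw=(yaw-c+90)%180-90
    # a pure vertical frame (tool z down)
    a=np.radians(c); T=np.array([[-np.sin(a),np.cos(a),0],[np.cos(a),np.sin(a),0],[0,0,-1]]).T
    s=T.T@(np.array([x,y,z])-p)
    print('shift',np.round(s/.25,4),'turn',round(-dw/90,4),'| yaw now',round(c,2),'pos',np.round(p,4),'q6',round(o['q'][5],2),'op',round(o['opening'],3),'F',np.round(o['wrist_force'],1),'t',round(o['time_s'],2))
E
python3 -c "
from h import *
to(.58,-.0025,.40,-3.5)"
```

```text
shift [-2.1438 -1.4119  0.016 ] turn 0.7863 | yaw now 67.27 pos [0.2221 0.5302 0.404 ] q6 -0.21 op 0.997 F [ 0.9 -0.1  0.9] t 0.15
```

>>> drive_tool --increments '[[[-0.18,-0.12,0],0],[[-0.36,-0.24,0],0],[[-0.54,-0.36,0],0],[[-0.72,-0.48,0],0],[[-0.86,-0.57,0],0],[[-1,-0.66,0],0],[[-1,-0.66,0],0],[[-1,-0.66,0],0]]'

```text
time_s: 1.15
eef_pos: [0.3888, 0.2816, 0.4045]
eef_rot: [-0.0, 0.197, 0.98, 0.0]
wrist_force: [0.9, 0.1, 0.0]
opening: 1.0
```

>>> drive_tool --increments '[[[-0.18,-0.12,0],0.1],[[-0.36,-0.24,0],0.2],[[-0.54,-0.36,0],0.3],[[-0.72,-0.48,0],0.4],[[-0.86,-0.57,0],0.5],[[-1,-0.66,0],0.6],[[-1,-0.66,0],0.7],[[-1,-0.66,0],0.786]]'

```text
time_s: 2.15
eef_pos: [0.556, 0.0337, 0.4042]
eef_rot: [-0.001, 0.73, 0.684, -0.0]
wrist_force: [-0.5, -0.4, -0.0]
opening: 1.003
```

```bash
python3 -c "
from h import *
to(.58,-.0025,.40,-3.5)"
```

```text
shift [-0.1381  0.1052  0.0168] turn -0.0022 | yaw now -3.69 pos [0.556  0.0337 0.4042] q6 -0.09 op 1.003 F [-0.5 -0.4 -0. ] t 2.15
```

>>> drive_tool --increments '[[[-0.07,0.05,0],0],[[-0.14,0.105,0.02],0],[[-0.14,0.105,0.02],0],[[-0.14,0.105,0.02],0],[[-0.14,0.105,0.02],0],[[-0.14,0.105,0.02],0],[[-0.14,0.105,0.02],0],[[-0.14,0.105,0.02],0]]'

```text
time_s: 3.15
eef_pos: [0.5799, -0.0036, 0.3998]
eef_rot: [0.0, 0.728, 0.685, 0.0]
wrist_force: [-0.1, 0.0, 0.2]
opening: 1.001
```

Run:
```python
from h import *
c=get_calibration('wrist');print(c)
im=snap('wrist','w1.png')
O=np.array([.59,.169]);a=np.radians(RY);X=np.array([np.cos(a),np.sin(a)]);Y=np.array([-np.sin(a),np.cos(a)])
for n,x,y,z in [('pin',15,-172,35),('post',0,-297,60),('wallfront',0,70,40),('plate',0,-54,50)]:
    print(n,w2px('wrist',[*(O+X*x/1000+Y*y/1000),z/1000],c))
cv2.imwrite('pics/w1b.png',cv2.resize(im,(800,600)))
```

```text
{'K': array([[371.64829954,   0.        , 317.46409054],
       [  0.        , 371.64829954, 239.83778751],
       [  0.        ,   0.        ,   1.        ]]), 'origin': array([0.58625159, 0.08088596, 0.36903997]), 'orientation': array([ 0.16601239,  0.98565194, -0.02994553, -0.00577944])}
pin (np.float64(332.4095850454234), np.float64(207.1888454914049))
post (np.float64(316.24462096391534), np.float64(336.6384113264284))
wallfront (np.float64(316.17062041202735), np.float64(-50.7451943939148))
plate (np.float64(316.06202127069287), np.float64(76.13038244503372))
```

View pics/w1b.png

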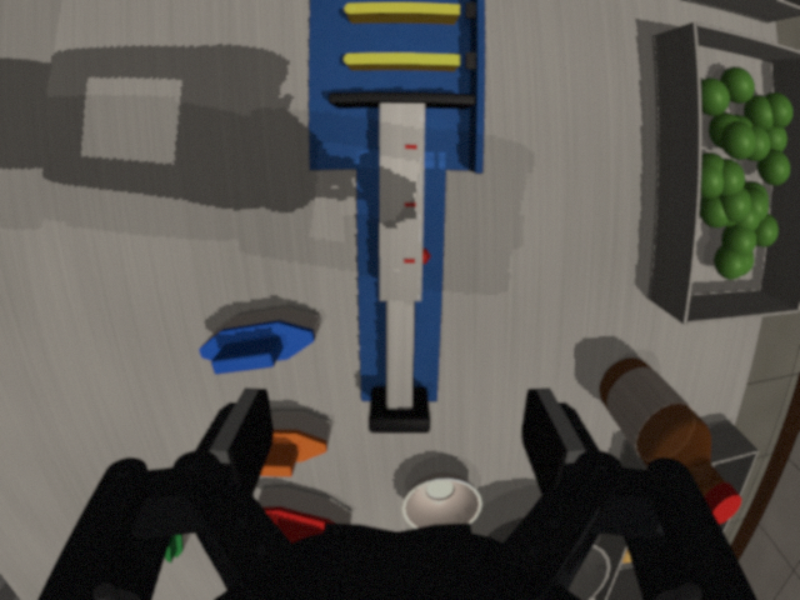

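Wrist view (800 wide): pin at (427,256), ticks (411,147),(410,204),(409,261), tube edges x≈380–424, end plate at y≈100, dividers at y≈60 and 12, post at (400,410).

Run:
```python
from h import *
np.set_printoptions(precision=4,suppress=True)
c=dict(K=np.array([[371.648,0,317.464],[0,371.648,239.838],[0,0,1]]),origin=np.array([0.58625159, 0.08088596, 0.36903997]),orientation=[0.16601239,0.98565194,-0.02994553,-0.00577944])
W=lambda u,v,z:px2w('wrist',u/1.25,v/1.25,z,c)
for n,u,v,z in [('tubeT',402,106,.05),('tubeB',400.5,298,.05),('Ltop',380,106,.05),('Rtop',425,106,.05),('Lbot',380,298,.05),('Rbot',421,298,.05),('tick1',411,147,.05),('tick3',409,261,.05),('pin',427,256,.035),('postface',399,390,.06),('plateL',331,99,.05),('plateR',475,100,.05),('d3L',344,60,.036),('d3R',460,61,.036),('d2L',346,11,.036),('d2R',460,13,.036),('floorL',310,169,.006),('wallR',482,172,.04)]: print(n,W(u,v,z))
```

```text
tubeT [0.5909 0.1073 0.05  ]
tubeB [ 0.5818 -0.0283  0.05  ]
Ltop [0.5762 0.1083 0.05  ]
Rtop [0.6063 0.1065 0.05  ]
Lbot [ 0.5669 -0.0274  0.05  ]
Rbot [ 0.5967 -0.0292  0.05  ]
tick1 [0.5952 0.0788 0.05  ]
tick3 [ 0.5894 -0.001   0.05  ]
pin [ 0.6031 -0.0018  0.035 ]
postface [ 0.5765 -0.0991  0.06  ]
plateL [0.5435 0.116  0.05  ]
plateR [0.6404 0.1097 0.05  ]
d3L [0.5526 0.1452 0.036 ]
d3R [0.6337 0.1398 0.036 ]
d2L [0.5562 0.1824 0.036 ]
d2R [0.6362 0.1763 0.036 ]
floorL [0.5169 0.0673 0.006 ]
wallR [0.6448 0.059  0.04  ]
```

```bash
sed -i 's/^RY=.*/RY=-3.8\nO=np.array([.5955,.171])\ndef rk(x,y):\n    a=np.radians(RY); return O+np.array([np.cos(a),np.sin(a)])*x\/1000+np.array([-np.sin(a),np.cos(a)])*y\/1000/' h.py
python3 -c "
from h import *
p=rk(0,-172);print(p);to(*p,.19,RY)"
```

```text
[ 0.58410089 -0.00062185]
shift [0.0133 0.0161 0.8392] turn 0.0037 | yaw now -3.47 pos [ 0.5799 -0.0037  0.3998] q6 -0.15 op 1.001 F [0.6 0.5 0.4] t 3.2
```

>>> drive_tool --increments '[[[0.0133,0.016,0.12],0.0037],[[0.0133,0.016,0.25],0.0037],[[0.0133,0.016,0.4],0.0037],[[0.0133,0.016,0.55],0.0037],[[0.0133,0.016,0.68],0.0037],[[0.0133,0.016,0.78],0.0037],[[0.0133,0.016,0.839],0.0037],[[0.0133,0.016,0.839],0.0037]]'

```text
time_s: 4.2
eef_pos: [0.5837, -0.0006, 0.1891]
eef_rot: [-0.001, 0.73, 0.683, -0.001]
wrist_force: [-0.9, -0.5, -0.1]
opening: 0.997
```

>>> drive_tool --increments '[[[0,0,0],0],[[0,0,0],0],[[0,0,0],0],[[0,0,0],0],[[0,0,0],0],[[0,0,0],0],[[0,0,0],0],[[0,0,0],0]]' --claw 1.0

```text
time_s: 5.2
eef_pos: [0.5834, -0.0006, 0.1912]
eef_rot: [-0.001, 0.73, 0.683, -0.001]
wrist_force: [-9.9, 0.3, 12.6]
opening: 0.341
```

```bash
python3 -c "
from h import *
p=rk(0,-172);print(p);to(*p,.19,RY)
c=get_calibration('wrist');print(c['origin'],c['orientation']);im=snap('wrist','w2.png');cv2.imwrite('pics/w2b.png',cv2.resize(im[100:400,150:490],(680,600)))"
```

```text
[ 0.58410089 -0.00062185]
shift [0.0003 0.003  0.0047] turn 0.0001 | yaw now -3.79 pos [ 0.5834 -0.0006  0.1912] q6 -0.14 op 0.341 F [-9.9  0.3 12.6] t 5.2
[0.59015007 0.08381547 0.16038568] [ 0.16607613  0.98554465 -0.03257617 -0.00769757]
```

View pics/w2b.png

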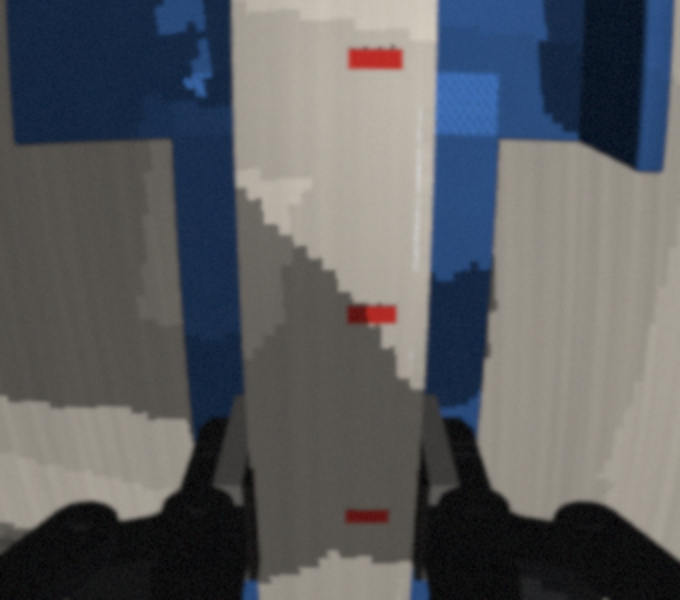

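Pads are centred on the tube at the pin's tick (367,516), opening 29 mm: pin flush. Slide outwards 40 mm.

>>> drive_tool --increments '[[[-0.01,0,0],0],[[-0.025,0,0],0],[[-0.04,0,0],0],[[-0.055,0,0],0],[[-0.07,0,0],0],[[-0.085,0,0],0],[[-0.1,0,0],0],[[-0.11,0,0],0]]'

```text
time_s: 6.25
eef_pos: [0.5815, -0.0273, 0.1912]
eef_rot: [-0.001, 0.73, 0.683, -0.0]
wrist_force: [-10.1, 6.3, 14.0]
opening: 0.336
```

>>> drive_tool --increments '[[[-0.01,0,0],0],[[-0.02,0,0],0],[[-0.03,0,0],0],[[-0.04,0,0],0],[[-0.045,0,0],0],[[-0.05,0,0],0],[[-0.05,0,0],0],[[-0.05,0,0],0]]'

```text
time_s: 7.25
eef_pos: [0.5807, -0.0403, 0.1912]
eef_rot: [-0.001, 0.73, 0.683, -0.001]
wrist_force: [-10.4, 2.5, 14.3]
opening: 0.341
```

```bash
python3 -c "
from h import *
p=rk(0,-172);print(p);to(*p,.19,RY)
c=get_calibration('wrist');print(c['origin'],c['orientation']);im=snap('wrist','w3.png');cv2.imwrite('pics/w3b.png',cv2.resize(im[80:380,150:490],(680,600)))"
```

```text
[ 0.58410089 -0.00062185]
shift [0.1592 0.0032 0.0048] turn -0.0 | yaw now -3.8 pos [ 0.5807 -0.0403  0.1912] q6 -0.21 op 0.341 F [-10.4   2.5  14.3] t 7.25
[0.58745573 0.04423704 0.16046436] [ 0.16573878  0.98559954 -0.03261658 -0.00776884]
```

View pics/w3b.png

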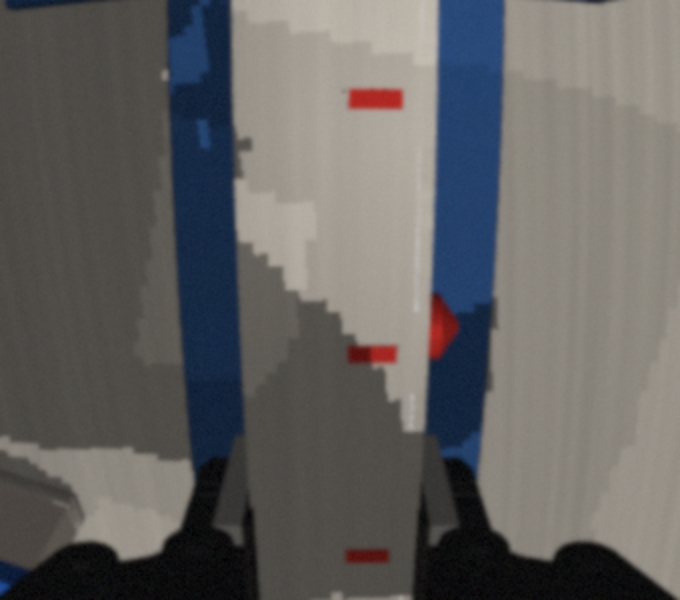

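Pin has popped out at (443,326) beside the middle tick. Release, rise, and go to look at all the tubs.

>>> drive_tool --increments '[[[0,0,0],0],[[0,0,0],0],[[0,0,0],0],[[0,0,0],0],[[0,0,0],0],[[0,0,-0.15],0],[[0,0,-0.35],0],[[0,0,-0.55],0]]' --claw 0.0

```text
time_s: 8.3
eef_pos: [0.5812, -0.0406, 0.3286]
eef_rot: [-0.0, 0.73, 0.683, -0.0]
wrist_force: [0.8, -0.1, 0.1]
opening: 1.001
```

```bash
python3 -c "
from h import *
to(.37,-.2,.40,-90)"
```

```text
shift [-0.6924 -0.8006 -0.2856] turn 0.9576 | yaw now -3.81 pos [ 0.5812 -0.0406  0.3286] q6 -0.21 op 1.001 F [ 0.8 -0.1  0.1] t 8.3
```

>>> drive_tool --increments '[[[-0.09,-0.1,-0.2],0.115],[[-0.18,-0.2,-0.285],0.23],[[-0.27,-0.3,-0.285],0.345],[[-0.36,-0.4,-0.285],0.46],[[-0.45,-0.5,-0.285],0.575],[[-0.54,-0.62,-0.285],0.69],[[-0.63,-0.72,-0.285],0.8],[[-0.69,-0.8,-0.285],0.9]]'

```text
time_s: 9.3
eef_pos: [0.3694, -0.2001, 0.3988]
eef_rot: [0.0, 0.999, 0.042, 0.0]
wrist_force: [-0.1, -0.4, 0.2]
opening: 1.004
```

>>> drive_tool --increments '[[[0,0,0],0.03],[[0,0,0],0.0576],[[0,0,0],0.0576],[[0,0,0],0.0576],[[0,0,0],0.0576],[[0,0,0],0.0576],[[0,0,0],0.0576],[[0,0,0],0.0576]]'

```text
time_s: 10.3
eef_pos: [0.3705, -0.1994, 0.3987]
eef_rot: [0.0, 1.0, 0.0, 0.0]
wrist_force: [0.6, 1.0, -0.4]
opening: 0.999
```

```bash
python3 -c "
from h import *
to(.37,-.2,.40,-90)
import pickle
c=get_calibration('wrist');pickle.dump(c,open('c4','wb'));im=snap('wrist','w4.png');cv2.imwrite('pics/w4b.png',cv2.resize(im,(800,600)))"
```

```text
shift [-0.0018  0.0023 -0.0052] turn 0.0002 | yaw now -89.98 pos [ 0.3705 -0.1994  0.3987] q6 0.79 op 0.999 F [ 0.6  1.  -0.4] t 10.3
```

View pics/w4b.png

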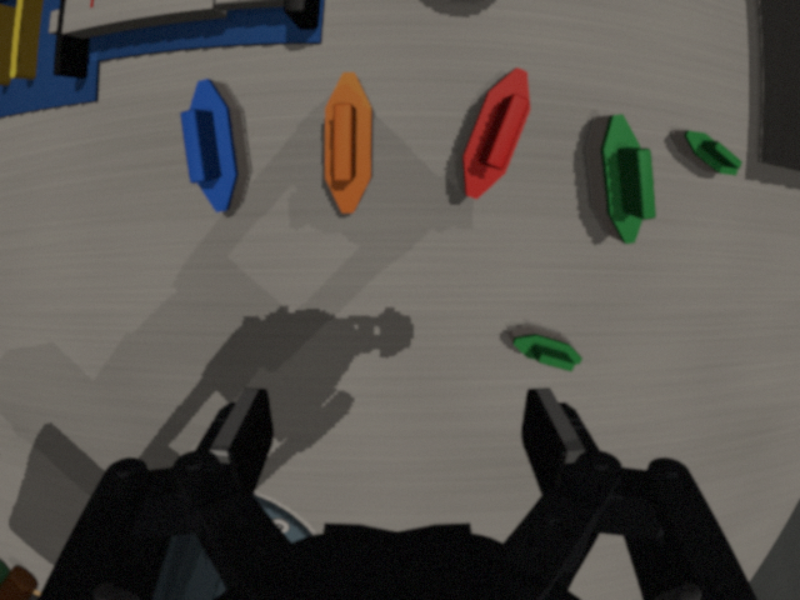

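Wrist view: lid tips (z=42 mm) blue (205,81)/(222,210), orange (350,73)/(347,213), red (522,70)/(475,196), big green (617,116)/(629,241); small greens at (712,152),(547,351) are decoys.

```bash
cat > tubs.py <<'E'
from h import *
import pickle
c=pickle.load(open('c4','rb'))
W=lambda u,v,z:px2w('wrist',u/1.25,v/1.25,z,c)
for n,a,b in [('blue',(205,81),(222,210)),('or',(350,73),(347,213)),('red',(522,70),(475,196)),('green',(617,116),(629,241))]:
    a=W(*a,.042);b=W(*b,.042);d=a-b
    print(n,np.round((a+b)/2,4),round(np.linalg.norm(d),4),'tool y yaw',round(np.degrees(np.arctan2(d[1],d[0]))-90,2))
E
python3 tubs.py;  python3 -c "
from h import *
to(.46,-.066,.40,-86)"
```

```text
blue [ 0.4614 -0.0656  0.042 ] 0.0974 tool y yaw -84.47
or [ 0.4574 -0.1656  0.042 ] 0.0993 tool y yaw -91.88
red [ 0.4665 -0.2706  0.042 ] 0.0977 tool y yaw -109.25
green [ 0.4387 -0.3709  0.042 ] 0.0968 tool y yaw -79.04
shift [ 0.3584 -0.5337 -0.0053] turn -0.0443 | yaw now -89.99 pos [ 0.3704 -0.1994  0.3987] q6 0.79 op 1.002 F [-0.7 -0.8 -0.3] t 10.35
```

```bash
python3 -c "
from h import *
to(.4605,-.0658,.30,-84.6)"
```

```text
shift [ 0.3604 -0.5345  0.3947] turn -0.0599 | yaw now -89.99 pos [ 0.3704 -0.1994  0.3987] q6 0.79 op 1.002 F [-0.7 -0.8 -0.3] t 10.35
```

>>> drive_tool --increments '[[[0.12,-0.18,0.05],-0.03],[[0.24,-0.35,0.1],-0.06],[[0.36,-0.53,0.15],-0.06],[[0.36,-0.5345,0.25],-0.06],[[0.36,-0.5345,0.42],-0.06],[[0.36,-0.5345,0.58],-0.06],[[0.36,-0.5345,0.69],-0.06],[[0.36,-0.5345,0.719],-0.06]]' --claw 0.4

```text
time_s: 11.35
eef_pos: [0.4596, -0.0655, 0.2173]
eef_rot: [-0.001, 0.999, 0.047, -0.002]
wrist_force: [0.5, 0.5, -0.3]
opening: 0.597
```

>>> drive_tool --increments '[[[0,0,0],0],[[0,0,0],0],[[0,0,0],0],[[0,0,0],0],[[0,0,0],0],[[0,0,0],0],[[0,0,0],0],[[0,0,0],0]]' --claw 1.0

```text
time_s: 12.35
eef_pos: [0.461, -0.066, 0.2201]
eef_rot: [0.0, 0.999, 0.047, 0.001]
wrist_force: [-1.1, 1.1, 6.7]
opening: 0.13
```

```bash
python3 -c "
from h import *
to(*rk(-140,-15),.28,RY-90)"
```

```text
shift [ 0.0627 -0.9236 -0.2396] turn 0.1024 | yaw now -84.59 pos [ 0.461  -0.066   0.2201] q6 1.08 op 0.13 F [-1.1  1.1  6.7] t 12.35
```

>>> drive_tool --increments '[[[0,0,-0.1],0],[[0,-0.05,-0.2],0],[[0.02,-0.22,-0.24],0.05],[[0.04,-0.4,-0.24],0.1],[[0.06,-0.58,-0.24],0.1024],[[0.063,-0.76,-0.24],0.1024],[[0.063,-0.9,-0.24],0.1024],[[0.063,-0.93,-0.24],0.1024]]'

```text
time_s: 13.35
eef_pos: [0.4534, 0.1688, 0.2787]
eef_rot: [-0.0, 0.999, -0.032, -0.0]
wrist_force: [0.6, 0.0, -1.9]
opening: 0.13
```

```bash
python3 -c "
from h import *
to(*rk(-130,-12),.229,RY-90)
import pickle
c=get_calibration('wrist');pickle.dump(c,open('c5','wb'));im=snap('wrist','w5.png');cv2.imwrite('pics/w5b.png',cv2.resize(im,(800,600)))
for y in (41,8,-25,-94,70): print(y,[np.round(np.array(w2px('wrist',[*rk(x,y),.036],c))*1.25) for x in (-41,40)])"
```

```text
shift [0.0466 0.0018 0.1988] turn 0.0018 | yaw now -93.64 pos [0.4534 0.1688 0.2787] q6 1.74 op 0.13 F [ 0.6  0.  -1.9] t 13.35
41 [array([282., 114.]), array([284., -48.])]
8 [array([354., 111.]), array([355., -53.])]
-25 [array([428., 111.]), array([428., -53.])]
-94 [array([574., 120.]), array([572., -38.])]
70 [array([223., 119.]), array([226., -40.])]
```

View pics/w5b.png

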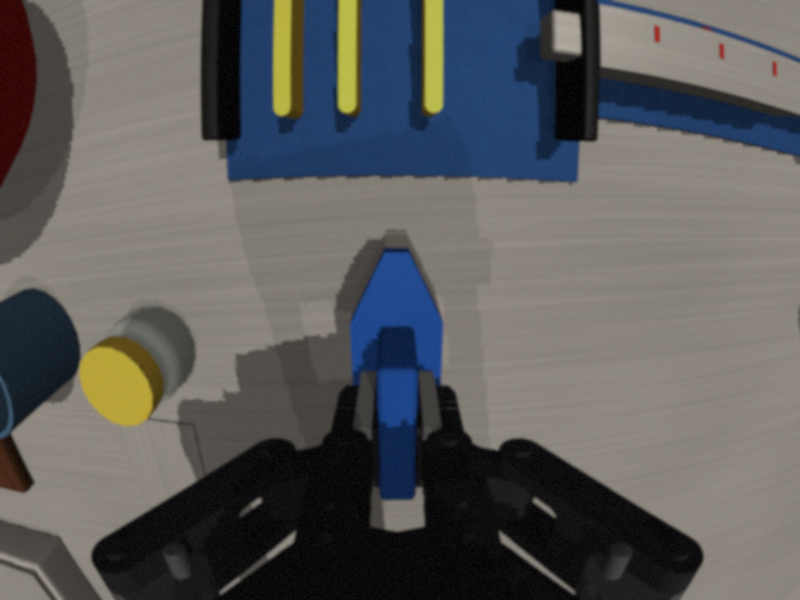

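Dividers in view at x-pixels 283, 347, 433 → rack y ≈ 40.5, 11, −27; tub tip at (396,250), straight. Enter slot 3 at y = −9.

>>> drive_tool --increments '[[[0.02,-0.01,0.05],0.0018],[[0.0466,-0.01,0.1],0.0018],[[0.0466,-0.01,0.16],0.0018],[[0.0466,-0.01,0.199],0.0018],[[0.0466,-0.01,0.199],0.0018],[[0.0466,-0.01,0.199],0.0018],[[0.0466,-0.01,0.199],0.0018],[[0.0466,-0.01,0.199],0.0018]]'

```text
time_s: 14.4
eef_pos: [0.4661, 0.1689, 0.2297]
eef_rot: [-0.0, 0.999, -0.035, 0.0]
wrist_force: [-0.6, -0.1, -2.3]
opening: 0.128
```

```bash
python3 -c "
from h import *
to(*rk(-1,-9),.229,RY-90)"
```

```text
shift [ 0.5118 -0.0079  0.0027] turn -0.0018 | yaw now -93.96 pos [0.4661 0.1689 0.2297] q6 1.75 op 0.128 F [-0.6 -0.1 -2.3] t 14.4
```

>>> drive_tool --increments '[[[0.05,-0.008,0.003],-0.0018],[[0.1,-0.008,0.003],-0.0018],[[0.14,-0.008,0.003],-0.0018],[[0.18,-0.008,0.003],-0.0018],[[0.22,-0.008,0.003],-0.0018],[[0.26,-0.008,0.003],-0.0018],[[0.3,-0.008,0.003],-0.0018],[[0.34,-0.008,0.003],-0.0018]]'

```text
time_s: 15.4
eef_pos: [0.5514, 0.1649, 0.2283]
eef_rot: [0.0, 0.999, -0.033, -0.0]
wrist_force: [-1.2, 0.1, -2.7]
opening: 0.124
```

>>> drive_tool --increments '[[[0.03,0,0],0],[[0.06,0,0],0],[[0.09,0,0],0],[[0.12,0,0],0],[[0.14,0,0],0],[[0.155,0,0],0],[[0.165,0,0],0],[[0.17,0,0],0]]'

```text
time_s: 16.4
eef_pos: [0.5934, 0.1621, 0.2284]
eef_rot: [0.0, 0.999, -0.033, -0.0]
wrist_force: [-0.1, 0.1, -3.0]
opening: 0.13
```

```bash
python3 -c "
from h import *
to(*rk(-1,-33),.225,RY-90)"
```

```text
shift [0.0022 0.0961 0.0137] turn -0.0001 | yaw now -93.81 pos [0.5934 0.1621 0.2284] q6 1.71 op 0.13 F [-0.1  0.1 -3. ] t 16.4
```

>>> drive_tool --increments '[[[0.002,0.02,0],0],[[0.002,0.04,0],0],[[0.002,0.06,0],0],[[0.002,0.08,0],0],[[0.002,0.096,0],0],[[0.002,0.096,0.006],0],[[0.002,0.096,0.012],0],[[0.002,0.096,0.012],0]]'

```text
time_s: 17.4
eef_pos: [0.5924, 0.1381, 0.2262]
eef_rot: [0.0, 0.999, -0.033, 0.0]
wrist_force: [-3.3, -1.3, 4.4]
opening: 0.133
```

>>> drive_tool --increments '[[[0,0,0],0],[[0,0,0],0],[[0,0,0],0],[[0,0,0],0],[[0,0,-0.1],0],[[0,0,-0.2],0],[[0,0,-0.4],0],[[0,0,-0.6],0]]' --claw 0.65

```text
time_s: 18.4
eef_pos: [0.592, 0.1382, 0.3765]
eef_rot: [0.0, 0.999, -0.033, -0.0]
wrist_force: [1.4, -0.3, 0.7]
opening: 0.348
```

```bash
python3 -c "
from h import *
import pickle
to(.37,-.2,.40,-90)
c=get_calibration('wrist');pickle.dump(c,open('c6','wb'));im=snap('wrist','w6.png');cv2.imwrite('pics/w6b.png',im)
im=snap('top','t1.png');cv2.imwrite('pics/t1b.png',im)"
```

```text
shift [-0.7961  1.4086 -0.0942] turn -0.0423 | yaw now -93.81 pos [0.592  0.1382 0.3765] q6 1.67 op 0.348 F [ 1.4 -0.3  0.7] t 18.4
```

```bash
cat > seg.py <<'E'
from h import *
import sys
def seg(im):
    hsv=cv2.cvtColor(im,cv2.COLOR_BGR2HSV); r={}
    for n,(lo,hi) in dict(blue=(105,120),orange=(8,18),red=(172,186),green=(50,75)).items():
        h=hsv[...,0].astype(int); h=np.where((h<7)&(hi>180),h+180,h)
        m=((h>=lo)&(h<=hi)&(hsv[...,1]>120)&(hsv[...,2]>60)).astype(np.uint8)
        m[:240]=0; m[:,:325]=0; m[:,515:]=0; m[360:]=0
        k,l,s,c=cv2.connectedComponentsWithStats(m)
        r[n]=[(round(c[i][0],1),round(c[i][1],1),int(s[i][4])) for i in range(1,k) if s[i][4]>40]
    return r
for f in sys.argv[1:]: print(f,seg(cv2.imread('pics/'+f)))
E
python3 seg.py top0.png t1.png
```

```text
top0.png {'blue': [(np.float64(344.8), np.float64(243.5), 271), (np.float64(343.1), np.float64(273.6), 299)], 'orange': [(np.float64(378.4), np.float64(275.0), 318)], 'red': [(np.float64(414.6), np.float64(271.9), 309)], 'green': [(np.float64(451.2), np.float64(281.3), 211), (np.float64(483.0), np.float64(271.7), 87), (np.float64(436.8), np.float64(333.4), 82)]}
t1.png {'blue': [(np.float64(345.5), np.float64(243.7), 253)], 'orange': [(np.float64(378.4), np.float64(275.1), 316)], 'red': [(np.float64(414.6), np.float64(272.0), 308)], 'green': [(np.float64(451.3), np.float64(281.4), 212), (np.float64(483.0), np.float64(271.7), 85), (np.float64(436.8), np.float64(333.4), 78)]}
```

View pics/w6b.png

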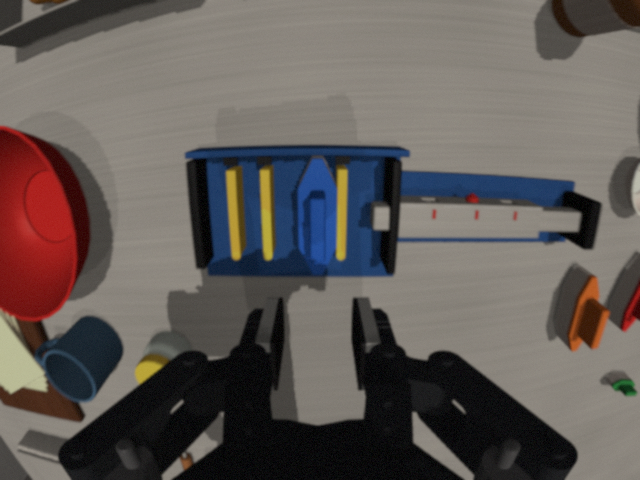

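Blue sits in slot 3 between D2 (266) and D3 (342); pin out at (472,198) at the middle tick. No tub has been knocked. Now orange.

```bash
python3 -c "
from h import *
to(.4565,-.1662,.33,-91.7)"
```

```text
shift [-0.4683  1.252   0.2109] turn -0.0233 | yaw now -93.8 pos [0.594  0.1384 0.3827] q6 1.67 op 0.355 F [ 0.7 -0.3  0.8] t 18.5
```

>>> drive_tool --increments '[[[-0.07,0.17,0],0],[[-0.14,0.34,0],0],[[-0.21,0.51,0],0],[[-0.28,0.68,0],0],[[-0.35,0.83,0],-0.02],[[-0.42,0.93,0],-0.0233],[[-0.468,1.0,0],-0.0233],[[-0.468,1.0,0.05],-0.0233]]' --claw 0.4

```text
time_s: 19.5
eef_pos: [0.4586, -0.1044, 0.363]
eef_rot: [0.0, 1.0, -0.016, 0.001]
wrist_force: [0.6, -0.2, -0.3]
opening: 0.6
```

```bash
python3 -c "
from h import *
to(.4565,-.1662,.219,-91.7);snap('top','t2.png')"; python3 seg.py t2.png
```

```text
shift [-5.000e-04  2.472e-01  5.761e-01] turn -0.0016 | yaw now -91.85 pos [ 0.4586 -0.1044  0.363 ] q6 1.13 op 0.6 F [ 0.6 -0.2 -0.3] t 19.5
t2.png {'blue': [(np.float64(329.9), np.float64(243.0), 67)], 'orange': [(np.float64(376.7), np.float64(273.1), 115)], 'red': [(np.float64(414.6), np.float64(272.0), 306)], 'green': [(np.float64(451.2), np.float64(281.3), 218), (np.float64(483.0), np.float64(271.7), 84), (np.float64(436.7), np.float64(333.4), 79)]}
```

>>> drive_tool --increments '[[[0,0.12,0],0],[[0,0.247,0],0],[[0,0.247,0.12],0],[[0,0.247,0.26],0],[[0,0.247,0.4],0],[[0,0.247,0.5],0],[[0,0.247,0.57],0],[[0,0.247,0.576],0]]'

```text
time_s: 20.55
eef_pos: [0.4566, -0.1639, 0.2169]
eef_rot: [-0.001, 1.0, -0.014, -0.002]
wrist_force: [-0.1, 0.2, -0.1]
opening: 0.602
```

>>> drive_tool --increments '[[[0,0,0],0],[[0,0,0],0],[[0,0,0],0],[[0,0,0],0],[[0,0,0],0],[[0,0,0],0],[[0,0,0],0],[[0,0,0],0]]' --claw 1.0

```text
time_s: 21.55
eef_pos: [0.4575, -0.1654, 0.2198]
eef_rot: [0.0, 1.0, -0.015, 0.001]
wrist_force: [0.5, 1.7, 7.2]
opening: 0.132
```

```bash
python3 -c "
from h import *
to(*rk(-130,21),.29,RY-90)"
```

```text
shift [-0.0053 -1.4646 -0.2807] turn 0.0231 | yaw now -91.72 pos [ 0.4575 -0.1654  0.2198] q6 1.01 op 0.132 F [0.5 1.7 7.2] t 21.55
```

>>> drive_tool --increments '[[[0,0,-0.12],0],[[0,-0.05,-0.24],0],[[0,-0.2,-0.28],0.0231],[[0,-0.37,-0.28],0.0231],[[0,-0.54,-0.28],0.0231],[[0,-0.72,-0.28],0.0231],[[0,-0.88,-0.28],0.0231],[[0,-1.0,-0.28],0.0231]]'

```text
time_s: 22.55
eef_pos: [0.4639, 0.0862, 0.2886]
eef_rot: [0.0, 0.999, -0.033, -0.0]
wrist_force: [0.0, -0.5, -2.2]
opening: 0.128
```

```bash
python3 -c "
from h import *
to(*rk(-130,22),.229,RY-90)"
```

```text
shift [-0.0168 -0.4614  0.2384] turn 0.0006 | yaw now -93.74 pos [0.4639 0.0862 0.2886] q6 1.57 op 0.128 F [ 0.  -0.5 -2.2] t 22.55
```

>>> drive_tool --increments '[[[-0.017,-0.15,0],0],[[-0.017,-0.3,0],0],[[-0.017,-0.43,0.04],0],[[-0.017,-0.461,0.1],0],[[-0.017,-0.461,0.16],0],[[-0.017,-0.461,0.22],0],[[-0.017,-0.461,0.238],0],[[-0.017,-0.461,0.238],0]]'

```text
time_s: 23.55
eef_pos: [0.4679, 0.1993, 0.229]
eef_rot: [0.0, 0.999, -0.034, -0.0]
wrist_force: [-0.5, -0.4, -1.8]
opening: 0.133
```

```bash
python3 -c "
from h import *
to(*rk(-1,22),.229,RY-90)"
```

```text
shift [ 5.127e-01 -9.300e-03  2.000e-04] turn -0.0006 | yaw now -93.85 pos [0.4679 0.1993 0.229 ] q6 1.81 op 0.133 F [-0.5 -0.4 -1.8] t 23.55
```

>>> drive_tool --increments '[[[0.05,-0.008,0],0],[[0.1,-0.009,0],0],[[0.14,-0.009,0],0],[[0.18,-0.009,0],0],[[0.22,-0.009,0],0],[[0.26,-0.009,0],0],[[0.3,-0.009,0],0],[[0.34,-0.009,0],0]]'

```text
time_s: 24.55
eef_pos: [0.5535, 0.1965, 0.2294]
eef_rot: [0.0, 0.999, -0.033, 0.0]
wrist_force: [-0.7, 0.3, -2.5]
opening: 0.13
```

>>> drive_tool --increments '[[[0.03,0,0],0],[[0.06,0,0],0],[[0.09,0,0],0],[[0.12,0,0],0],[[0.14,0,0],0],[[0.155,0,0],0],[[0.165,0,0],0],[[0.172,0,0],0]]'

```text
time_s: 25.55
eef_pos: [0.5958, 0.1937, 0.2294]
eef_rot: [0.0, 0.999, -0.033, -0.0]
wrist_force: [-0.5, -0.1, -2.5]
opening: 0.131
```

```bash
python3 -c "
from h import *
to(*rk(-1,9.5),.2255,RY-90)"
```

```text
shift [0.0009 0.0528 0.0156] turn 0.0001 | yaw now -93.79 pos [0.5958 0.1937 0.2294] q6 1.76 op 0.131 F [-0.5 -0.1 -2.5] t 25.55
```

>>> drive_tool --increments '[[[0,0.015,0],0],[[0,0.03,0],0],[[0,0.045,0],0],[[0,0.053,0],0],[[0,0.053,0],0],[[0,0.053,0.007],0],[[0,0.053,0.0145],0],[[0,0.053,0.0145],0]]'

```text
time_s: 26.55
eef_pos: [0.5948, 0.1806, 0.2259]
eef_rot: [0.0, 0.999, -0.033, -0.0]
wrist_force: [-0.9, -0.8, 0.9]
opening: 0.127
```

>>> drive_tool --increments '[[[0,0,0],0],[[0,0,0],0],[[0,0,0],0],[[0,0,0],0],[[0,0,-0.1],0],[[0,0,-0.2],0],[[0,0,-0.4],0],[[0,0,-0.6],0]]' --claw 0.65

```text
time_s: 27.55
eef_pos: [0.5946, 0.1804, 0.3769]
eef_rot: [0.0, 0.999, -0.033, -0.0]
wrist_force: [1.1, -0.8, -0.4]
opening: 0.35
```

```bash
python3 -c "
from h import *
snap('top','t3.png');im=snap('wrist','w7.png')
to(.465,-.2708,.39,-110.6)"; python3 seg.py t3.png
```

```text
shift [-0.4063  1.8371 -0.0269] turn 0.1869 | yaw now -93.78 pos [0.5966 0.1808 0.3833] q6 1.74 op 0.349 F [1.1 1.2 1.3] t 27.65
t3.png {'blue': [(np.float64(345.3), np.float64(243.8), 243)], 'orange': [], 'red': [(np.float64(405.2), np.float64(268.0), 310)], 'green': [(np.float64(451.3), np.float64(281.3), 214), (np.float64(483.0), np.float64(271.7), 83), (np.float64(436.8), np.float64(333.4), 79)]}
```

View pics/w7.png

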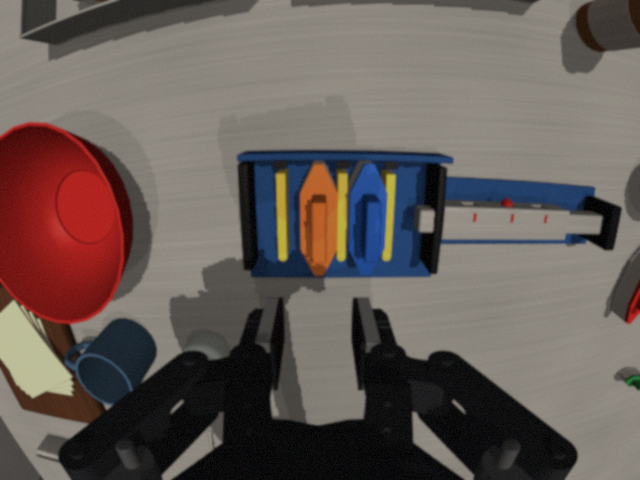

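Orange is in slot 2. The red tub has been knocked (top pixel 414.6,271.9 → 405.2,268.0): look again from the viewing place.

```bash
python3 -c "
from h import *
to(.38,-.23,.39,-93.8)"
```

```text
shift [-0.7563  1.6967 -0.0269] turn 0.0002 | yaw now -93.78 pos [0.5966 0.1808 0.3833] q6 1.74 op 0.349 F [1.1 1.2 1.3] t 27.65
```

>>> drive_tool --increments '[[[-0.06,0.16,0],0],[[-0.12,0.32,0],0],[[-0.18,0.48,0],0],[[-0.24,0.64,0],0],[[-0.3,0.8,0],0],[[-0.36,0.92,0],0],[[-0.4,1.0,0],0],[[-0.4,1.0,0],0]]' --claw 0.4

```text
time_s: 28.65
eef_pos: [0.478, -0.0633, 0.3754]
eef_rot: [-0.0, 0.999, -0.034, -0.0]
wrist_force: [-0.5, -0.6, -0.3]
opening: 0.598
```

>>> drive_tool --increments '[[[-0.07,0.14,0],0],[[-0.14,0.28,0],0],[[-0.21,0.42,0],0],[[-0.28,0.56,0],0],[[-0.35,0.66,0],0],[[-0.356,0.697,0],0],[[-0.356,0.697,0],0],[[-0.356,0.697,0],0]]'

```text
time_s: 29.65
eef_pos: [0.3788, -0.2296, 0.3757]
eef_rot: [-0.0, 0.999, -0.033, 0.0]
wrist_force: [-0.0, 0.6, 0.5]
opening: 0.599
```

```bash
python3 -c "
from h import *
import pickle
to(.38,-.23,.39,-93.8)
c=get_calibration('wrist');pickle.dump(c,open('c4','wb'));im=snap('wrist','w8.png');cv2.imwrite('pics/w8b.png',cv2.resize(im,(800,600)))"
```

```text
shift [ 0.0047  0.0014 -0.0572] turn 0.0008 | yaw now -93.73 pos [ 0.3788 -0.2296  0.3757] q6 0.82 op 0.599 F [-0.   0.6  0.5] t 29.65
```

View pics/w8b.png

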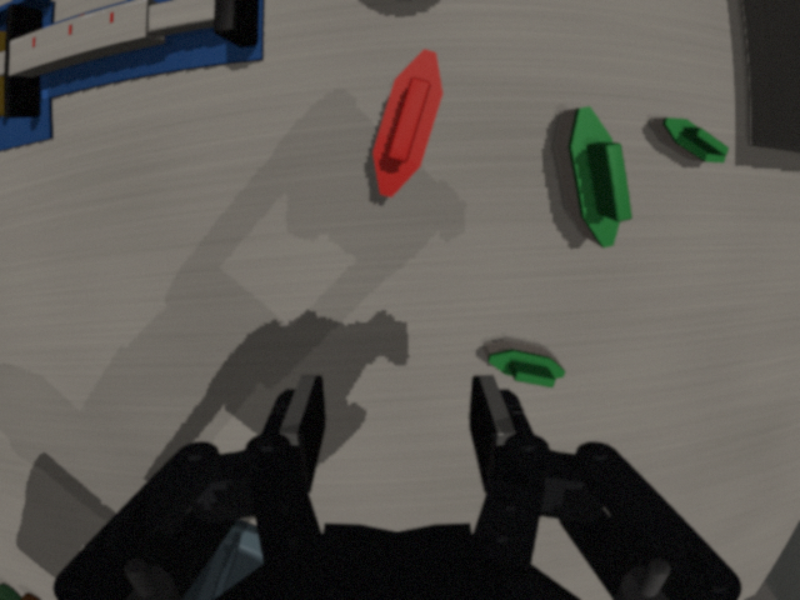

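Red lid tips (432,51)/(386,197); green (586,108)/(609,245).

```bash
sed -i "s/in \[('blue'.*\]:/in [('red',(432,51),(386,197)),('green',(586,108),(609,245))]:/" tubs.py; python3 tubs.py
python3 - <<'E'
from h import *
import pickle
c=pickle.load(open('c4','rb'))
a=px2w('wrist',432/1.25,51/1.25,.042,c);b=px2w('wrist',386/1.25,197/1.25,.042,c);m=(a+b)/2;d=a-b
to(m[0],m[1],.219,np.degrees(np.arctan2(d[1],d[0]))-90)
E
```

```text
red [ 0.4776 -0.2433  0.042 ] 0.1008 tool y yaw -110.7
green [ 0.4388 -0.3727  0.042 ] 0.098 tool y yaw -79.13
shift [0.3978 0.0295 0.6267] turn 0.1888 | yaw now -93.71 pos [ 0.3788 -0.2295  0.3757] q6 0.82 op 0.603 F [ 0.9 -0.  -1.1] t 29.7
```

>>> drive_tool --increments '[[[0.15,0.01,0],0.09],[[0.3,0.02,0],0.18],[[0.398,0.0295,0.04],0.189],[[0.398,0.0295,0.2],0.189],[[0.398,0.0295,0.36],0.189],[[0.398,0.0295,0.5],0.189],[[0.398,0.0295,0.6],0.189],[[0.398,0.0295,0.6267],0.189]]'

```text
time_s: 30.7
eef_pos: [0.4768, -0.2429, 0.2173]
eef_rot: [-0.001, 0.984, -0.18, -0.002]
wrist_force: [0.1, 0.5, 1.2]
opening: 0.599
```

>>> drive_tool --increments '[[[0,0,0],0],[[0,0,0],0],[[0,0,0],0],[[0,0,0],0],[[0,0,0],0],[[0,0,0],0],[[0,0,0],0],[[0,0,0],0]]' --claw 1.0

```text
time_s: 31.7
eef_pos: [0.4775, -0.2445, 0.2203]
eef_rot: [0.0, 0.984, -0.181, 0.001]
wrist_force: [-0.3, 1.4, 6.4]
opening: 0.129
```

```bash
python3 -c "
from h import *
to(*rk(-130,54),.29,RY-90)"
```

```text
shift [-0.7096 -1.7759 -0.2788] turn -0.1889 | yaw now -110.8 pos [ 0.4775 -0.2445  0.2203] q6 1.24 op 0.129 F [-0.3  1.4  6.4] t 31.7
```

>>> drive_tool --increments '[[[0,0,-0.12],0],[[-0.02,-0.05,-0.24],0],[[-0.08,-0.2,-0.28],-0.06],[[-0.15,-0.37,-0.28],-0.12],[[-0.22,-0.54,-0.28],-0.189],[[-0.28,-0.71,-0.28],-0.189],[[-0.35,-0.87,-0.28],-0.189],[[-0.4,-1.0,-0.28],-0.189]]'

```text
time_s: 32.7
eef_pos: [0.4716, 0.0266, 0.2889]
eef_rot: [-0.0, 0.999, -0.033, -0.0]
wrist_force: [0.6, 0.1, -2.6]
opening: 0.127
```

```bash
python3 -c "
from h import *
to(*rk(-130,55),.229,RY-90)"
```

```text
shift [-0.0634 -0.8294  0.2395] turn 0.0004 | yaw now -93.76 pos [0.4716 0.0266 0.2889] q6 1.44 op 0.127 F [ 0.6  0.1 -2.6] t 32.7
```

>>> drive_tool --increments '[[[-0.02,-0.18,0],0],[[-0.04,-0.36,0],0],[[-0.063,-0.54,0],0],[[-0.063,-0.71,0],0],[[-0.063,-0.829,0.04],0],[[-0.063,-0.829,0.14],0],[[-0.063,-0.829,0.22],0],[[-0.063,-0.829,0.2395],0]]'

```text
time_s: 33.7
eef_pos: [0.4693, 0.2326, 0.2276]
eef_rot: [0.001, 0.999, -0.033, -0.002]
wrist_force: [0.0, 0.5, -2.2]
opening: 0.128
```

```bash
python3 -c "
from h import *
to(*rk(-1,54),.229,RY-90)
import pickle
c=get_calibration('wrist');im=snap('wrist','w9.png');cv2.imwrite('pics/w9b.png',im[0:300,100:540])
for y in (70,41,10): print(y,w2px('wrist',[*rk(-41,y),.036],c)[0]-100)"
```

```text
shift [ 0.5161 -0.0035 -0.0057] turn 0.0002 | yaw now -93.78 pos [0.4693 0.2326 0.2276] q6 1.87 op 0.128 F [ 0.   0.5 -2.2] t 33.7
70 177.75889157286377
41 246.14148840653462
10 317.0686264540185
```

View pics/w9b.png

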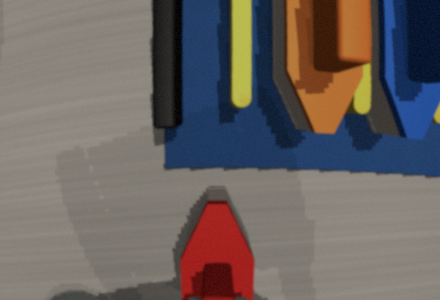

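D1 at x≈241, wall's edge 181, tub tip 217: centred in the gap. Slide in.

>>> drive_tool --increments '[[[0.05,-0.004,0],0],[[0.1,-0.004,0],0],[[0.14,-0.004,0],0],[[0.18,-0.004,0],0],[[0.22,-0.004,0],0],[[0.26,-0.004,0],0],[[0.3,-0.004,0],0],[[0.34,-0.004,0],0]]'

```text
time_s: 34.75
eef_pos: [0.5557, 0.2279, 0.229]
eef_rot: [0.0, 0.999, -0.033, -0.0]
wrist_force: [-2.7, -3.0, -1.1]
opening: 0.13
```

>>> drive_tool --increments '[[[0.03,0,0],0],[[0.06,0,0],0],[[0.09,0,0],0],[[0.12,0,0],0],[[0.14,0,0],0],[[0.155,0,0],0],[[0.165,0,0],0],[[0.172,0,0],0]]'

```text
time_s: 35.75
eef_pos: [0.5982, 0.2252, 0.2291]
eef_rot: [0.0, 0.999, -0.033, -0.0]
wrist_force: [-2.5, -4.1, -2.0]
opening: 0.128
```

```bash
python3 -c "
from h import *
to(*rk(-1,53),.2255,RY-90)"
```

```text
shift [-0.0004  0.0049  0.0145] turn 0.0002 | yaw now -93.79 pos [0.5982 0.2252 0.2291] q6 1.81 op 0.128 F [-2.5 -4.1 -2. ] t 35.75
```

>>> drive_tool --increments '[[[0,0.004,0],0],[[0,0.008,0],0],[[0,0.008,0],0],[[0,0.008,0.005],0],[[0,0.008,0.01],0],[[0,0.008,0.0145],0],[[0,0.008,0.0145],0],[[0,0.008,0.0145],0]]'

```text
time_s: 36.75
eef_pos: [0.5981, 0.2235, 0.2264]
eef_rot: [-0.0, 0.999, -0.033, 0.0]
wrist_force: [-3.7, 1.7, 5.0]
opening: 0.128
```

>>> drive_tool --increments '[[[0,0,0],0],[[0,0,0],0],[[0,0,0],0],[[0,0,0],0],[[0,0,-0.1],0],[[0,0,-0.2],0],[[0,0,-0.4],0],[[0,0,-0.6],0]]' --claw 0.65

```text
time_s: 37.75
eef_pos: [0.5977, 0.2232, 0.3766]
eef_rot: [0.0, 0.999, -0.033, -0.0]
wrist_force: [0.5, -0.1, 0.4]
opening: 0.35
```

```bash
python3 -c "
from h import *
snap('top','t4.png')
to(.438,-.3723,.38,-79)"; python3 seg.py t4.png
```

```text
shift [-0.4878  2.4216  0.0217] turn -0.1642 | yaw now -93.77 pos [0.5995 0.2238 0.3854] q6 1.81 op 0.349 F [3.9 1.2 5.8] t 37.8
t4.png {'blue': [(np.float64(345.4), np.float64(243.8), 246)], 'orange': [], 'red': [], 'green': [(np.float64(451.2), np.float64(281.3), 211), (np.float64(482.9), np.float64(271.7), 86), (np.float64(436.7), np.float64(333.5), 82)]}
```

>>> drive_tool --increments '[[[-0.04,0.16,0],0],[[-0.08,0.32,0],0],[[-0.12,0.48,0],0],[[-0.16,0.64,0],0],[[-0.2,0.8,0],0],[[-0.23,0.94,0],0],[[-0.24,1.0,0],0],[[-0.24,1.0,0],0]]' --claw 0.4

```text
time_s: 38.8
eef_pos: [0.5216, -0.0227, 0.3757]
eef_rot: [-0.0, 0.999, -0.034, 0.0]
wrist_force: [0.0, 0.9, 0.2]
opening: 0.601
```

>>> drive_tool --increments '[[[-0.04,0.16,0],0],[[-0.08,0.32,0],0],[[-0.12,0.48,0],0],[[-0.16,0.64,0],0],[[-0.2,0.8,0],0],[[-0.23,0.94,0],0],[[-0.245,1.0,0],0],[[-0.245,1.0,0],0]]'

```text
time_s: 39.8
eef_pos: [0.4443, -0.2674, 0.3755]
eef_rot: [-0.0, 0.999, -0.033, 0.0]
wrist_force: [0.7, 0.6, 0.7]
opening: 0.597
```

```bash
python3 -c "
from h import *
snap('top','t5.png')
to(.438,-.3723,.219,-79)"; python3 seg.py t5.png
```

```text
shift [0.0023 0.4229 0.6258] turn -0.1642 | yaw now -93.78 pos [ 0.4444 -0.2668  0.3754] q6 0.87 op 0.596 F [0.3 0.  0.6] t 39.85
t5.png {'blue': [(np.float64(345.7), np.float64(243.7), 257)], 'orange': [], 'red': [], 'green': [(np.float64(484.7), np.float64(272.4), 70), (np.float64(436.5), np.float64(333.5), 92)]}
```

>>> drive_tool --increments '[[[0,0.15,0],-0.08],[[0.002,0.3,0],-0.16],[[0.002,0.423,0.04],-0.164],[[0.002,0.423,0.2],-0.164],[[0.002,0.423,0.36],-0.164],[[0.002,0.423,0.5],-0.164],[[0.002,0.423,0.6],-0.164],[[0.002,0.423,0.626],-0.164]]'

```text
time_s: 40.85
eef_pos: [0.4378, -0.3711, 0.2173]
eef_rot: [-0.002, 0.995, 0.096, -0.001]
wrist_force: [-0.6, 0.2, -0.2]
opening: 0.6
```

>>> drive_tool --increments '[[[0,0,0],0],[[0,0,0],0],[[0,0,0],0],[[0,0,0],0],[[0,0,0],0],[[0,0,0],0],[[0,0,0],0],[[0,0,0],0]]' --claw 1.0

```text
time_s: 41.85
eef_pos: [0.4379, -0.3735, 0.2204]
eef_rot: [0.001, 0.995, 0.096, 0.001]
wrist_force: [0.2, 1.7, 7.5]
opening: 0.125
```

```bash
python3 -c "
from h import *
to(*rk(-130,-75),.29,RY-90)"
```

```text
shift [ 0.4538 -1.8607 -0.2782] turn 0.164 | yaw now -79.04 pos [ 0.4379 -0.3735  0.2204] q6 0.47 op 0.125 F [0.2 1.7 7.5] t 41.85
```

>>> drive_tool --increments '[[[0,0,-0.12],0],[[0.01,-0.05,-0.24],0],[[0.05,-0.2,-0.28],0.06],[[0.09,-0.37,-0.28],0.12],[[0.13,-0.54,-0.28],0.164],[[0.17,-0.71,-0.28],0.164],[[0.21,-0.87,-0.28],0.164],[[0.24,-1.0,-0.28],0.164]]'

```text
time_s: 42.85
eef_pos: [0.4484, -0.1147, 0.2891]
eef_rot: [-0.0, 0.999, -0.033, -0.0]
wrist_force: [0.6, 0.7, -1.3]
opening: 0.129
```

```bash
python3 -c "
from h import *
to(*rk(-130,-75.5),.229,RY-90)"
```

```text
shift [-0.0082 -0.8775  0.2403] turn 0.0003 | yaw now -93.77 pos [ 0.4484 -0.1147  0.2891] q6 1.13 op 0.129 F [ 0.6  0.7 -1.3] t 42.85
```

>>> drive_tool --increments '[[[-0.008,-0.18,0],0],[[-0.008,-0.36,0],0],[[-0.008,-0.54,0],0],[[-0.008,-0.72,0],0],[[-0.008,-0.86,0.02],0],[[-0.008,-0.878,0.14],0],[[-0.008,-0.878,0.22],0],[[-0.008,-0.878,0.24],0]]'

```text
time_s: 43.85
eef_pos: [0.4604, 0.103, 0.2278]
eef_rot: [0.0, 0.999, -0.033, -0.002]
wrist_force: [0.4, -0.5, -2.0]
opening: 0.128
```

```bash
python3 -c "
from h import *
to(*rk(-1,-75.5),.229,RY-90)
c=get_calibration('wrist');im=snap('wrist','w10.png');cv2.imwrite('pics/w10b.png',cv2.resize(im[0:300,100:540],(660,450)))
for y in (-33,-53,-75.5,-94): print(y,(w2px('wrist',[*rk(-41,y),.036],c)[0]-100)*1.5)"
```

```text
shift [ 0.5171 -0.0051 -0.0047] turn 0.0003 | yaw now -93.78 pos [0.4604 0.103  0.2278] q6 1.6 op 0.128 F [ 0.4 -0.5 -2. ] t 43.85
-33 175.46436763391895
-53 243.24957814657603
-75.5 322.35506775354816
-94 387.6321753888283
```

View pics/w10b.png

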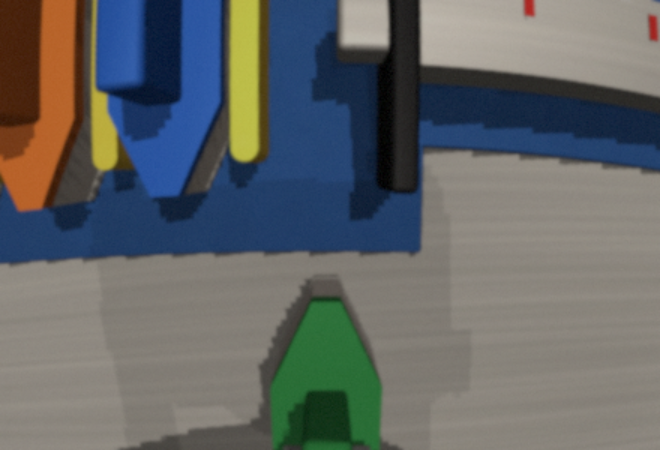

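A white stub (rail end) shows at (362,30) inside the end plate; let me measure how far it protrudes into slot 4.

```bash
python3 - <<'E'
from h import *
import pickle
c10=get_calibration('wrist'); c6=pickle.load(open('c6','rb'))
def r(p):
    d=p[:2]-O; a=np.radians(RY); return np.round(1000*np.array([d@[np.cos(a),np.sin(a)],d@[-np.sin(a),np.cos(a)]]),1)
for z in (.03,.045,.05):
    print(z,'w10 stub inner edge,front',r(px2w('wrist',100+340/1.5,46/1.5,z,c10)),'at plate',r(px2w('wrist',100+388/1.5,48/1.5,z,c10)),
      'w6 inner',r(px2w('wrist',372,204,z,c6)),r(px2w('wrist',372,229,z,c6)),'outer',r(px2w('wrist',388,204,z,c6)))
im=cv2.imread('pics/w6.png')[140:260,330:470]; cv2.imwrite('pics/x6.png',cv2.resize(im,(700,600),interpolation=3))
E
```

```text
0.03 w10 stub inner edge,front [ -6.  -80.8] at plate [ -6.3 -94.9] w6 inner [  7.5 -80.8] [-15.5 -81.7] outer [  7.7 -95.1]
0.045 w10 stub inner edge,front [ -9.4 -80.4] at plate [ -9.7 -93.2] w6 inner [ 11.2 -78.5] [-10.8 -79.4] outer [ 11.3 -92.2]
0.05 w10 stub inner edge,front [-10.6 -80.3] at plate [-10.8 -92.7] w6 inner [ 12.4 -77.7] [ -9.2 -78.6] outer [ 12.5 -91.2]
```

View pics/x6.png

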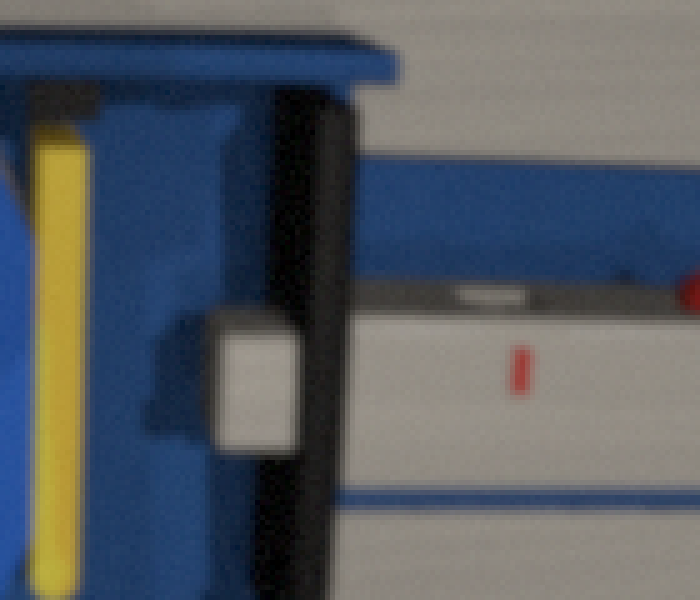

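The rail end protrudes to about y = −80 (14 mm); it may or may not be solid. Enter nearer the divider (y = −72) and feel for contact part-way.

>>> drive_tool --increments '[[[0.05,-0.018,0],0],[[0.1,-0.019,0],0],[[0.15,-0.019,0],0],[[0.2,-0.019,0],0],[[0.24,-0.019,0],0],[[0.28,-0.019,0],0],[[0.31,-0.019,0],0],[[0.34,-0.019,0],0]]'

```text
time_s: 44.9
eef_pos: [0.5466, 0.1018, 0.2289]
eef_rot: [0.0, 0.999, -0.033, -0.0]
wrist_force: [-1.4, -3.2, -1.7]
opening: 0.129
```

>>> drive_tool --increments '[[[0,0,0],0],[[0,0,0],0],[[0.005,0,0],0],[[0.01,0,0],0],[[0.015,0,0],0],[[0.02,0,0],0],[[0.025,0,0],0],[[0.03,0,0],0]]'

```text
time_s: 45.9
eef_pos: [0.554, 0.1015, 0.2291]
eef_rot: [-0.0, 0.999, -0.033, -0.0]
wrist_force: [-0.9, -2.4, -1.2]
opening: 0.127
```

```bash
python3 -c "
from h import *
to(*rk(-1,-72),.229,RY-90)"
```

```text
shift [ 0.1433 -0.0003  0.0004] turn 0.0001 | yaw now -93.79 pos [0.554  0.1015 0.2291] q6 1.61 op 0.127 F [-0.9 -2.4 -1.2] t 45.9
```

The force is only the divider's (−y on the tub), so the stub is not solid. Continue.

>>> drive_tool --increments '[[[0.02,0.002,0],0],[[0.04,0.004,0],0],[[0.06,0.006,0],0],[[0.08,0.008,0],0],[[0.1,0.008,0],0],[[0.12,0.008,0],0],[[0.135,0.008,0],0],[[0.143,0.008,0],0]]'

```text
time_s: 46.9
eef_pos: [0.5897, 0.0971, 0.2291]
eef_rot: [-0.0, 0.999, -0.033, 0.0]
wrist_force: [0.3, -0.1, -1.5]
opening: 0.128
```

```bash
python3 -c "
from h import *
to(*rk(-1,-75),.2255,RY-90)"
```

```text
shift [-0.0003  0.0037  0.0144] turn 0.0001 | yaw now -93.79 pos [0.5897 0.0971 0.2291] q6 1.6 op 0.128 F [ 0.3 -0.1 -1.5] t 46.9
```

Free of contact. Lower and release, then rise for a final look.

>>> drive_tool --increments '[[[0,0,0],0],[[0,0,0],0],[[0,0,0.005],0],[[0,0,0.01],0],[[0,0,0.0145],0],[[0,0,0.0145],0],[[0,0,0.0145],0],[[0,0,0.0145],0]]'

```text
time_s: 47.9
eef_pos: [0.5894, 0.0972, 0.2265]
eef_rot: [0.0, 0.999, -0.033, -0.0]
wrist_force: [-3.6, -0.2, 6.9]
opening: 0.13
```

>>> drive_tool --increments '[[[0,0,0],0],[[0,0,0],0],[[0,0,0],0],[[0,0,0],0],[[0,0,-0.1],0],[[0,0,-0.2],0],[[0,0,-0.4],0],[[0,0,-0.6],0]]' --claw 0.65

```text
time_s: 48.9
eef_pos: [0.5892, 0.0971, 0.3765]
eef_rot: [-0.0, 0.999, -0.033, -0.0]
wrist_force: [0.3, -0.1, 1.0]
opening: 0.353
```

```bash
python3 -c "
from h import *
a=snap('wrist','w11.png');b=snap('scene','s11.png')
A=cv2.resize(a[130:290,180:620],(800,291),interpolation=3);B=cv2.resize(b[200:300,260:460],(600,300),interpolation=3)
B=cv2.copyMakeBorder(B,0,0,0,200,0);cv2.imwrite('pics/f.png',np.vstack([A,B]));print(get_obs()['wrist_force'])"
```

```text
[1.12949796 0.23265555 1.38472976]
```

View pics/f.png

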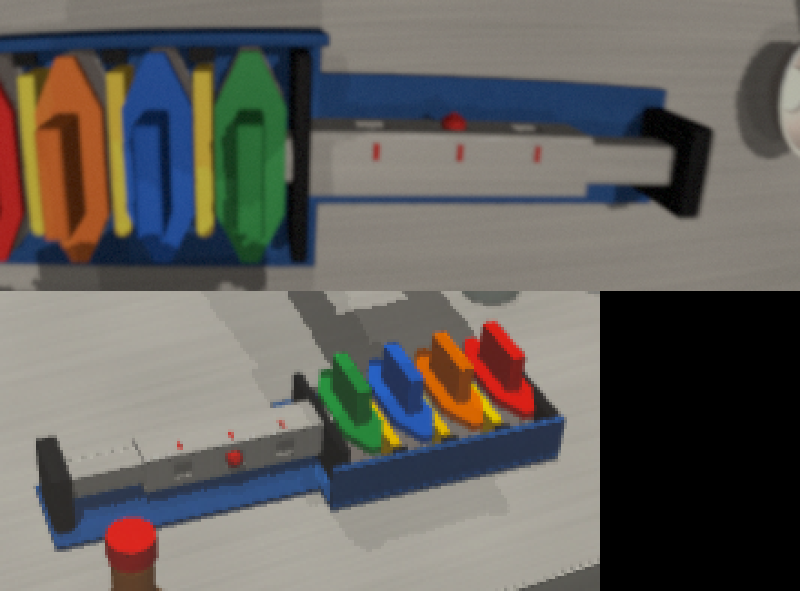

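All four tubs are seated with a yellow divider between each pair. The pin is out at the middle tick (455,120 above; 235,458 below).

```bash
python3 -c "
from bench import hand_in
print(hand_in())"
```

```text
the job is handed in; nothing more can be done
None
```

The job is done and handed in, at about 49 s of the 210 s allowed. I pinched the red pin flush and slid the tube 40 mm outwards, and the pin clicked out in the very next hole. All four tubs are in the rack: red, orange, blue and the large green, from the end wall to the end plate. I left the two small green look-alikes alone.

- **Rack:** the last wrist and scene pictures show one tub per slot with a yellow divider between each pair. The pin stands out at the middle tick, and the gripper is clear above the rack.
- **Fully home:** I judged this from the tool height at release, about 6 mm above the height at which each tub was gripped on the bench, which matches the floor plate. Each tub gave some upward force on touching down, but orange only about 1 N, so that is the least certain one. I did not see the undersides directly.
- **Knocked tub:** red was moved a few centimetres during the run. I found it again with the cameras before picking it up.
- **Rail stub:** a guide rail appears to stick about 14 mm through the end plate into slot 4. I felt for it while sliding green in and found no contact, and green went in freely.
- **Bystanders:** I did not recheck the bowls, mug, jar, bottle or spatula one by one. No unexpected contact force showed up while the arm moved.
- **Pictures:** I viewed 15, one over the budget of 14, to measure that stub.

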